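# Turn a mincer plate onto the sharpening stone

## Task

The coarse mincer plate, the one with six big round holes, is due for sharpening. Lay it flat in the pocket of the blue flipper, bright face up as it lies now, and let go of it; then swing the flipper all the way over by its yellow bar so that the plate drops bright face down onto the green stone in the nest, and leave the flipper closed over it. Leave the other two mincer plates where they are.

Things in the scene. Friction and masses are not known exactly. Their poses are not given: they have to be found in the camera images.
- coarse_mid (a point): Centre (half-way up) of the coarse mincer plate: loose steel disc, 54 mm across, 12 mm thick, 0.15 kg, with a ring of six big round holes (12 mm); bright face up, dark underside. z points out of the bright face. It lies on a white cutting board (top 12 mm above the table) beside two other discs of the same size, 110 mm or more from centre to centre.
- pocket (a point): Seat in the blue flipper: where a seated plate's centre lies, 6 mm above the pocket floor (45 mm above the table when open). Moves with the flipper. x along the hinge, y away from it, z out of the pocket. Two posts on the hinge side (14 mm high) and two opposite (8 mm) leave 4 mm play and lean outwards; the +x and -x sides are free for fingers (35 mm wide).
- bar (a point): Middle of the flipper's yellow bar: round, 12 mm diameter, 78 mm long, parallel to the hinge; moves with the flipper, axes as at the pocket. 116 mm from the hinge line, 72 mm from the pocket; at the start 45 mm above the table. Between bar and blue plate 29 mm is free, between two arms 34 mm either side of the middle.
- flipper (a joint): Angle of the flipper: 0 lying open (pocket up, at the start), 3.14 fully over the nest; turns about the +x of the nest's frame, so the bar goes up and over. The level hinge line is 45 mm above the table, midway between pocket and nest. The flipper weighs 0.3 kg, needs about 2 N at the bar, and falls to the side it leans to.
- nest (a point): Centre of a plate lying on the round green stone (68 mm across) of the fixed base: 6 mm above the stone, 35 mm above the table, 44 mm from the hinge line. x along the hinge, y towards the open flipper, z up. A leaning rim 8 mm high surrounds it. A plate carried in the pocket slides off once the flipper is past upright and is caught here.
- fine_mid (a point): Bystander: centre of the fine mincer plate, a loose disc of the same size with many 3 mm holes, on the same cutting board.
- kidney_mid (a point): Bystander: centre of the mincer plate with three big curved slots, a loose disc of the same size, on the same cutting board.

How it is judged:
On the way, in this order (a step that is already met when the one before it is completed fails the run):
1. the coarse plate lies flat in the flipper's pocket, bright face up, with the flipper open and the plate let go (distance between coarse_mid and pocket below 0.012 m and angle between each of coarse_mid, pocket's own z axis and vertical below 0.18 rad and contact force between the fingers and anything else below 0.5 N), for 0.2 s.
2. the flipper has been swung fully over and the coarse plate lies bright face down in the nest (angle between each of pocket, coarse_mid's own z axis and vertical above 2.96 rad and distance between coarse_mid and nest below 0.015 m), for 0.2 s.
At the end, for the whole second after the job is handed in: The flipper lies fully over (within 10 degrees), the coarse plate lies bright face down (within 10 degrees) on the stone, its centre within 15 mm of the nest's centre and 5 mm of its resting height (angle between each of pocket, coarse_mid's own z axis and vertical above 2.96 rad and horizontal distance between coarse_mid and nest below 0.015 m and z of coarse_mid in the frame of nest between -0.005 and 0.005 m); the robot touches nothing.
It fails at once if one of the other two mincer plates was moved by more than 25 mm (distance of any of fine_mid, kidney_mid from where it was at the start of the episode above 0.025 m).
It also fails if it takes over 54 s, if anything falls off the work surface, if the arm or the gripper's body presses on something with over 40 N, if the wrist force passes 120 N, or if a joint passes its speed limit or range.

## Robot

A 6-joint arm with a two-finger parallel gripper is mounted at the origin on the work surface. World frame = base frame: x ahead of the robot, y to its left, z up, the work surface at z = 0. Lengths are in m, angles in rad, forces in N, time in s.
With the tool pointing down it reaches from about 0.25 to 0.775 m from the base axis. Payload 8.9 kg.
Tool frame: the origin (TCP) lies midway between the tips of the shut fingers; the grasp point (between the pads) lies 19 mm behind it; z points along the fingers, y is the direction in which the jaws open and shut (so a half turn about z gives the same grasp; the last joint's range is limited). The gripper opens to 85 mm and grips with 20 to 120 N. Pads are 22 mm wide; open, the fingers measure 114 mm over their backs; the gripper's body (76 mm by 85 mm) begins 54 mm behind the grasp point. The pads swing forward as they close: fully open they stand 13 mm farther back than shut.
Start: joints at [1.053, 0.291, -0.153, 1.127, 0, 1.431], TCP at [0.194, 0.488, 0.231] pointing down, gripper open.
Joint ranges: [-2.52, 2.52], [-0.91, 1.74], [-1.3, 1.37], [-1.96, 2.02], [-1.52, 1.47], [-3.14, 3.14]. Speed limits (rad/s): [2.22, 2.22, 2.79, 3.14, 3.14, 3.14].

## Interface

Orientations are given as a rotation vector (axis times angle).
In Python, from rig import ctrl gives the robot as it stands.
- The arm moves only by the shell command python3 -m handwheel 'ROWS'. ROWS is JSON, a list of rows, each a list of 7 numbers: the shift along the tool's x, y, z in m, then the turn, a rotation vector about the tool's x, y, z in degrees, then the gripper's target within -1 to 1 (fully open at 1, half-way at 0, shut at -1). In form: [[tx, ty, tz, wx, wy, wz, claw], ...]. A call has exactly 10 rows; each row is the pose to reach, as a shift and turn from the pose commanded when the call began, along the tool's axes at that moment; what a row does not reach only later rows make up. A row lasts 1/10 s, in which the tool goes at most 50 mm and 8.59 degrees, less where a joint would pass 70% of its speed; a pose out of reach is approached as far as the arm can. A call with a gripper value outside its range is refused whole. The fingers move at their own pace and stop on an object; the grip force is fixed at half the most. Time passes only in rows, so rows that repeat a pose let the fingers close, or fill a call up. It gives the time, the measured TCP pose, the force and the opening at its end, in the units of the state.
- ctrl.observe(): the state, without advancing time (a new reading comes with each control period).
- ctrl.get_image(name): name is "scene" or "top" or "wrist"; returns the picture (480x640x3 uint8, blue, green, red); there is no depth.
- ctrl.calibration(name): a dict with "fx", "fy", "cx", "cy" (pixels), "T" (4x4, takes a point from camera to world coordinates). Camera axes: x right, y up, looking along -z (the intrinsics and any distortion apply to the point x, -y, -z); pixel columns grow to the right and rows downward; lengths in m; the calibration is good to about 2 mm. A picture is of the moment at which its call begins: read the wrist's pose just before it. calibration takes no time and is no camera call; for the wrist camera it gives the pose at the moment of the call.
- ctrl.sign_off(): hands the job in, once; it reports no verdict.
Trained networks look in the newest picture that a camera, given by its name, has taken for a name from the list of things; names that differ only in an ending like _2 or _b are one class to them, and where a whole thing is asked for, a point or a joint stands for the part that bears it (a point fixed in the world has none). Each returns a list of dicts, best first, with "confidence" (0 to 1); they miss things now and then, are a little off and sometimes report something else, mostly with a low value. They report only what shows in the picture. A call takes as long as a camera call.
- ctrl.spot_in(camera, thing): "location" ([x, y, z] in m, in the coordinates of the camera as it stood for that picture, good to about 4 mm: the middle of the surface that is visible of it).
- ctrl.tip_of(camera, thing): "location" ([x, y, z] in m, in the coordinates of the camera as it stood for that picture, good to about 4 mm: a listed point, or the origin of a listed thing).
The state is a dict: "time_s": time; "qpos": joint angles; "dq": joint speeds; "tau": joint torques, N m; "ee_pos": TCP position; "orientation": TCP orientation; "force": force on the tool from outside, world axes, zero at the start; "wrist_torque": the same for the moment, N m; "finger_gap": opening from 0.0 (shut) to 1.0 (fully open).
Only numpy, scipy, OpenCV 4.12 (cv2) and the standard library are available. Lean on these libraries where they do the work, as an engineer would, in place of code of your own. Each camera call takes 0.05 s, during which the arm holds its last target.

## Working session

There is one attempt and no reset: what is moved stays moved. The work goes in short steps, Python scripts to look and compute and a shell command to move; the robot and the scene stay as the last step left them, time stands still between calls to the robot, and variables do not carry over. Pictures are saved under pics/ and viewed, and the job is handed in when it is done.

```bash
mkdir -p pics; ls; cat > h.py <<'E'
import numpy as np,cv2
from rig import ctrl
from scipy.spatial.transform import Rotation as R
def snap(c,f):
    im=ctrl.get_image(c); cv2.imwrite('pics/'+f,im); return im
def w(T,p):
    T=np.array(T); return T[:3,:3]@np.array(p)+T[:3,3]
E
python3 - <<'E'
from h import *
s=ctrl.observe(); print(s['time_s'],s['ee_pos'],s['orientation'],R.from_rotvec(s['orientation']).as_matrix().round(3).tolist())
for c in ['top','scene']:
    snap(c,c+'0.png'); T=ctrl.calibration(c)['T']
    for n in ['coarse_mid','pocket','bar','nest','fine_mid','kidney_mid']:
        print(c,n,[(round(d['confidence'],2),w(T,d['location']).round(3).tolist()) for d in ctrl.tip_of(c,n)[:3]])
print(ctrl.observe()['time_s'])
E
```

```text
pics
0.0 [0.19394087 0.48738414 0.2307408 ] [-5.91440292e-01 -3.08500674e+00  1.94205146e-03] [[-0.929, 0.37, -0.001], [0.37, 0.929, -0.001], [0.0, -0.001, -1.0]]
top coarse_mid [(0.39, [0.642, -0.279, 0.018])]
top pocket [(0.69, [0.525, 0.151, 0.05])]
top bar [(0.95, [0.544, 0.222, 0.047]), (0.55, [0.565, -0.407, 0.02])]
top nest [(0.69, [0.515, 0.065, 0.038])]
top fine_mid [(0.56, [0.642, -0.278, 0.018])]
top kidney_mid [(0.61, [0.567, -0.408, 0.016]), (0.26, [0.543, 0.223, 0.047])]
scene coarse_mid [(0.8, [0.48, -0.278, 0.015])]
scene pocket [(0.67, [0.524, 0.147, 0.051])]
scene bar [(0.86, [0.543, 0.218, 0.045])]
scene nest [(0.65, [0.538, 0.218, 0.04]), (0.6, [0.517, 0.062, 0.033])]
scene fine_mid [(0.95, [0.641, -0.276, 0.02])]
scene kidney_mid [(0.84, [0.564, -0.401, 0.014])]
0.7
```

View pics/top0.png

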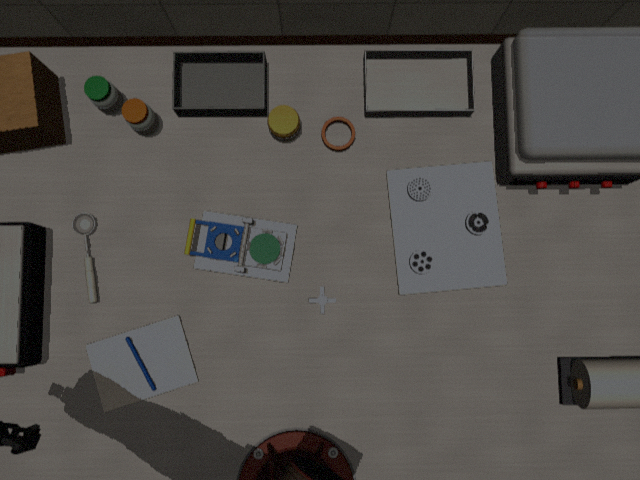

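View pics/scene0.png

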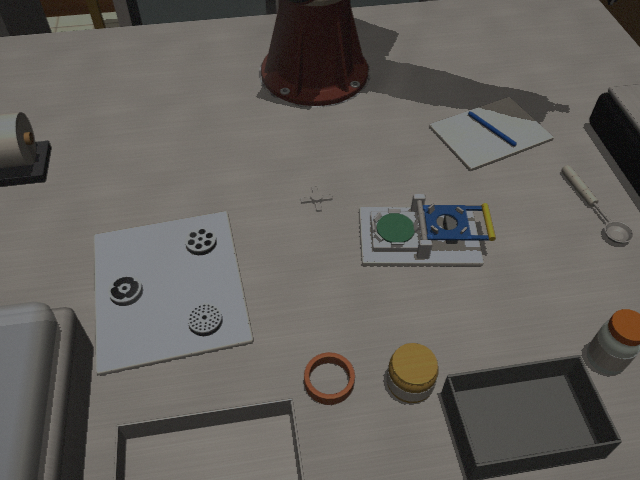

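The top picture shows the coarse plate at about (421,262), fine at (419,189), kidney at (477,222), the yellow bar at (192,237) and the green stone at (265,249). Next I measure these by segmentation.

```bash
cat >> h.py <<'E'
def ray(c,u,v,z,K=None):
    K=K or ctrl.calibration(c); T=np.array(K['T'])
    d=K.get('dist',K.get('distortion'))
    M=np.array([[K['fx'],0,K['cx']],[0,K['fy'],K['cy']],[0,0,1]])
    p=cv2.undistortPoints(np.array([[[u,v]]],float),M,None if d is None else np.array(d,float))[0,0]
    r=T[:3,:3]@np.array([p[0],-p[1],-1]); o=T[:3,3]
    return o+r*(z-o[2])/r[2]
def cen(mask):
    n,l,s,c=cv2.connectedComponentsWithStats(mask.astype(np.uint8)); i=1+np.argmax(s[1:,4]); return c[i],s[i],(l==i)
E
python3 - <<'E'
from h import *
print({k:v for k,v in ctrl.calibration('top').items() if k!='T'})
for c in ['top','scene']:
    im=cv2.imread(f'pics/{c}0.png'); h=cv2.cvtColor(im,cv2.COLOR_BGR2HSV)
    H,S,V=cv2.split(h)
    box=np.zeros(H.shape,bool)
    if c=='top': box[200:290,180:305]=1
    else: box[185:275,350:505]=1
    for n,m,z in [('stone',(H>50)&(H<85)&(S>90),.029),('bar',(H>20)&(H<35)&(S>120),.047)]:
        q,s,mm=cen(m&box); print(c,n,q,s,ray(c,*q,z).round(4))
        if n=='bar':
            r=cv2.minAreaRect(np.argwhere(mm)[:,::-1].astype(np.float32)); b=cv2.boxPoints(r)
            b=np.array([ray(c,*x,z) for x in b]); e=[b[1]-b[0],b[2]-b[1]]; e=max(e,key=np.linalg.norm); print('bar dir',e.round(4),b.mean(0).round(4),np.degrees(np.arctan2(e[1],e[0])))
    x,y=(421,262) if c=='top' else (201,241)
    g=cv2.cvtColor(im,cv2.COLOR_BGR2GRAY)[y-20:y+20,x-22:x+22]
    cv2.imwrite(f'pics/crop_{c}.png',cv2.resize(im[y-20:y+20,x-22:x+22],None,fx=12,fy=12,interpolation=cv2.INTER_NEAREST))
    print(c,'coarse',ray(c,x,y,.024))
E
```

```text
{'fx': 619.9870957309289, 'fy': 619.9870957309289, 'cx': 327.5172129316027, 'cy': 241.08125518443154}
top stone [264.52737752 248.11959654] [250 234  30  30 694] [0.5125 0.0635 0.029 ]
top bar [189.58888889 235.84444444] [185 219  10  35 180] [0.5388 0.2217 0.047 ]
bar dir [ 0.0741 -0.0122  0.    ] [0.5385 0.2216 0.047 ] -9.3499811817349
top coarse [ 0.47910138 -0.27580186  0.024     ]
scene stone [395.03789731 227.68826406] [377 214  37  28 818] [0.5151 0.0621 0.029 ]
scene bar [488.08298755 221.56016598] [482 203  13  38 241] [0.5416 0.2198 0.047 ]
bar dir [ 0.0836 -0.0142  0.    ] [0.5403 0.2201 0.047 ] -9.62749865607783
scene coarse [ 0.48731127 -0.27635969  0.024     ]
```

```bash
python3 - <<'E'
import cv2,numpy as np
a=cv2.imread('pics/crop_top.png');b=cv2.imread('pics/crop_scene.png')
cv2.imwrite('pics/cc.png',cv2.resize(np.hstack([a,b]),None,fx=.7,fy=.7)*1)
E
```

```text
(no output)
```

View pics/cc.png

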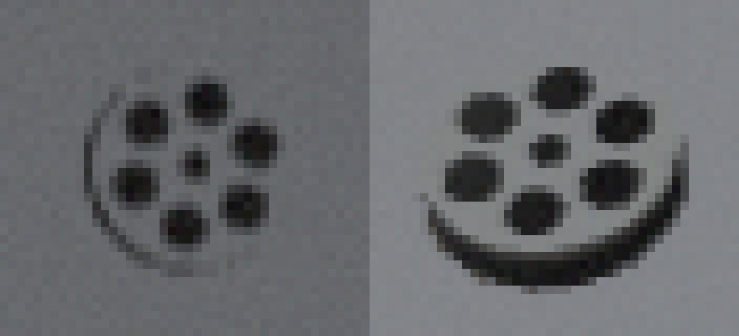

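```bash
cat >> h.py <<'E'
YH=np.array([.1636,.9865,0]);XH=np.array([.9865,-.1636,0])
def delta(pos,ydir):
    s=ctrl.observe(); r=R.from_rotvec(s['orientation']); y=np.array(ydir)/np.linalg.norm(ydir); z=np.array([0,0,-1.]); x=np.cross(y,z)
    t=R.from_matrix(np.c_[x,y,z]); 
    print('t',round(s['time_s'],2),'at',s['ee_pos'].round(4),'shift',(r.inv().apply(np.array(pos)-s['ee_pos'])*1000).round(1),'mm; turn',np.degrees((r.inv()*t).as_rotvec()).round(2),'F',np.round(s['force'],1),'gap',s['finger_gap'])
E
python3 - <<'E'
from h import *
a=ray('top',421.8,261,.024);b=ray('scene',199.9,238.4,.024);print(a,b)
c=(a+b)/2
delta([c[0],c[1],.14],XH); delta([c[0],c[1],.14],-XH)
E
```

```text
[ 0.48126142 -0.2776074   0.024     ] [ 0.48115448 -0.27801495  0.024     ]
t 0.7 at [0.1942 0.4878 0.2313] shift [-549.8 -605.2   91.3] mm; turn [ 0.   -0.   77.71] F [ 0.1 -0.3 -0.5] gap 0.9984925774460066
t 0.7 at [0.1942 0.4878 0.2313] shift [-549.8 -605.2   91.3] mm; turn [   0.      0.   -102.29] F [ 0.1 -0.3 -0.5] gap 0.9984925774460066
```

```bash
python3 -m handwheel '[[-0.05,-0.055,0,0,0,7.7,1],[-0.10,-0.11,0,0,0,15.5,1],[-0.14,-0.155,0,0,0,23,1],[-0.18,-0.20,0,0,0,31,1],[-0.22,-0.24,0.01,0,0,39,1],[-0.25,-0.28,0.02,0,0,46,1],[-0.29,-0.32,0.03,0,0,54,1],[-0.33,-0.36,0.04,0,0,62,1],[-0.36,-0.40,0.05,0,0,70,1],[-0.40,-0.44,0.06,0,0,77.7,1]]'
python3 - <<'E'
from h import *
delta([.4812,-.2778,.11],XH)
E
```

```text
time_s: 1.7
ee_pos: [0.3685, 0.0204, 0.1886]
orientation: [2.401, 2.024, 0.002]
force: [1.3, 1.0, -0.7]
finger_gap: 1.0
t 1.7 at [0.3685 0.0204 0.1886] shift [-274.9  161.4   78.8] mm; turn [ 0.08 -0.01 -0.33] F [ 1.3  1.  -0.7] gap 1.000367971941447
```

```bash
python3 -m handwheel '[[-0.274,0.161,0.06,0,0,0,1],[-0.274,0.161,0.06,0,0,0,1],[-0.274,0.161,0.06,0,0,0,1],[-0.274,0.161,0.06,0,0,0,1],[-0.274,0.161,0.06,0,0,0,1],[-0.274,0.161,0.06,0,0,0,1],[-0.274,0.161,0.06,0,0,0,1],[-0.274,0.161,0.06,0,0,0,1],[-0.274,0.161,0.06,0,0,0,1],[-0.274,0.161,0.06,0,0,0,1]]'
python3 - <<'E'
from h import *
K=ctrl.calibration('wrist'); snap('wrist','w1.png')
delta([.4812,-.2778,.11],XH)
print([(d['confidence'],w(K['T'],d['location'])) for d in ctrl.tip_of('wrist','coarse_mid')])
E
```

```text
time_s: 2.7
ee_pos: [0.4818, -0.2731, 0.1287]
orientation: [-2.395, -2.032, -0.0]
force: [-0.4, 0.0, -0.5]
finger_gap: 1.002
t 2.75 at [ 0.4819 -0.273   0.1288] shift [-4.8  0.1 18.8] mm; turn [-0.01 -0.01  0.07] F [-1.2 -0.9  0.4] gap 1.0014684996363192
[(0.96, array([ 0.47427139, -0.28067449,  0.01119543]))]
```

View pics/w1.png

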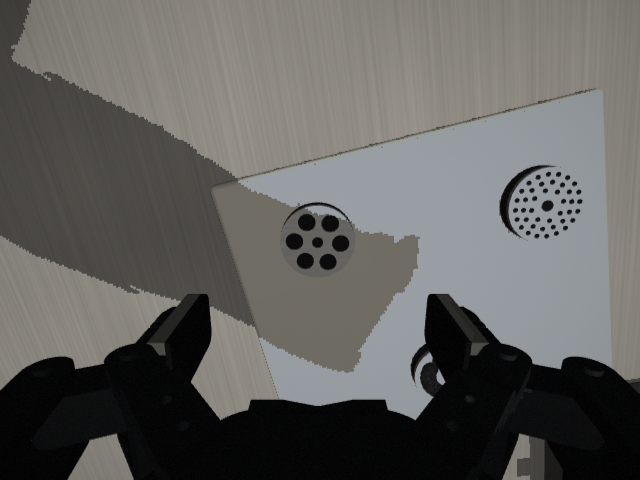

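The wrist picture shows the coarse plate's centre hole at (317,242), the fine plate at (547,205), and part of the kidney plate at (430,375).

```bash
python3 - <<'E'
from h import *
p=ray('wrist',317.5,242,.024);print(p)
delta([.481,p[1],.11],XH)
E
```

```text
[ 0.48111789 -0.27916344  0.024     ]
t 2.8 at [ 0.482  -0.2731  0.1289] shift [-6.1 -0.1 18.9] mm; turn [0.01 0.   0.07] F [-0.   0.4 -0.4] gap 0.9970749278276116
```

```bash
python3 -m handwheel '[[-0.0055,0,0.03,0,0,0,1],[-0.0055,0,0.06,0,0,0,1],[-0.0055,0,0.09,0,0,0,1],[-0.0055,0,0.105,0,0,0,1],[-0.0055,0,0.115,0,0,0,1],[-0.0055,0,0.119,0,0,0,1],[-0.0055,0,0.119,0,0,0,1],[-0.0055,0,0.119,0,0,0,1],[-0.0055,0,0.119,0,0,0,1],[-0.0055,0,0.119,0,0,0,1]]'
python3 - <<'E'
from h import *
snap('wrist','w2.png')
delta([.4812,-.2785,.01],XH)
E
```

```text
time_s: 3.8
ee_pos: [0.4817, -0.2798, 0.0101]
orientation: [2.395, 2.031, 0.0]
force: [0.2, 0.4, -0.5]
finger_gap: 0.998
t 3.85 at [ 0.4815 -0.2797  0.01  ] shift [ 1.2 -0.5  0. ] mm; turn [0.04 0.02 0.01] F [ 0.3 -0.3 -0.2] gap 1.0031390751372087
```

View pics/w2.png

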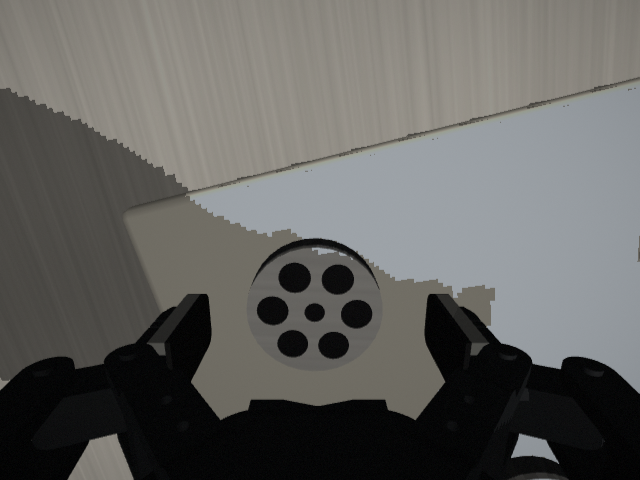

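The plate sits between the open fingers, with its centre hole at (314,312).

```bash
python3 - <<'E'
from h import *
print(ray('wrist',314.5,312,.024))
delta([.4812,-.2785,.01],XH)
E
python3 -m handwheel '[[0.001,0,0,0,0,0,0.6],[0.001,0,0,0,0,0,0.4],[0.001,0,0,0,0,0,0.2],[0.001,0,0,0,0,0,0],[0.001,0,0,0,0,0,-0.3],[0.001,0,0,0,0,0,-0.5],[0.001,0,0,0,0,0,-0.5],[0.001,0,0,0,0,0,-0.5],[0.001,0,0,0,0,0,-0.5],[0.001,0,0,0,0,0,-0.5]]'
python3 - <<'E'
from h import *
snap('wrist','w3.png')
delta([.4812,-.2785,.01],XH)
E
```

```text
[ 0.480576   -0.27875796  0.024     ]
t 3.85 at [ 0.4815 -0.2797  0.01  ] shift [ 1.2 -0.5  0. ] mm; turn [0.04 0.02 0.01] F [ 0.3 -0.3 -0.2] gap 1.0031390751372087
time_s: 4.85
ee_pos: [0.4815, -0.2785, 0.0101]
orientation: [2.396, 2.032, 0.0]
force: [-1.7, 1.7, 8.2]
finger_gap: 0.605
t 4.9 at [ 0.4815 -0.2785  0.0101] shift [-0.  -0.3  0.1] mm; turn [0.01 0.01 0.02] F [-1.3  1.1  8. ] gap 0.6038615514696103
```

View pics/w3.png

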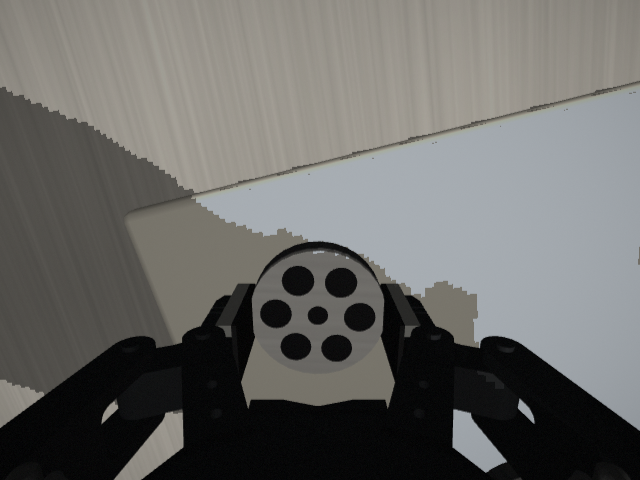

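Gripped at gap 0.605 (about 52 mm), which matches the 54 mm plate. Lifting.

```bash
python3 -m handwheel '[[0,0,0,0,0,0,-1],[0,0,-0.01,0,0,0,-1],[0,0,-0.03,0,0,0,-1],[0,0,-0.06,0,0,0,-1],[0,0,-0.09,0,0,0,-1],[0,0,-0.12,0,0,0,-1],[0,0,-0.14,0,0,0,-1],[0,0,-0.14,0,0,0,-1],[0,0,-0.14,0,0,0,-1],[0,0,-0.14,0,0,0,-1]]'
python3 - <<'E'
from h import *
snap('wrist','w4.png')
delta([.5282,.1497,.15],XH)
E
```

```text
time_s: 5.9
ee_pos: [0.4807, -0.278, 0.1482]
orientation: [-2.394, -2.031, 0.001]
force: [-0.4, 0.5, -1.6]
finger_gap: 0.602
t 5.95 at [ 0.4806 -0.2779  0.1481] shift [429.7 -23.   -1.3] mm; turn [-0.12 -0.07  0.01] F [ 0.4  0.6 -2. ] gap 0.6035011372641588
```

View pics/w4.png

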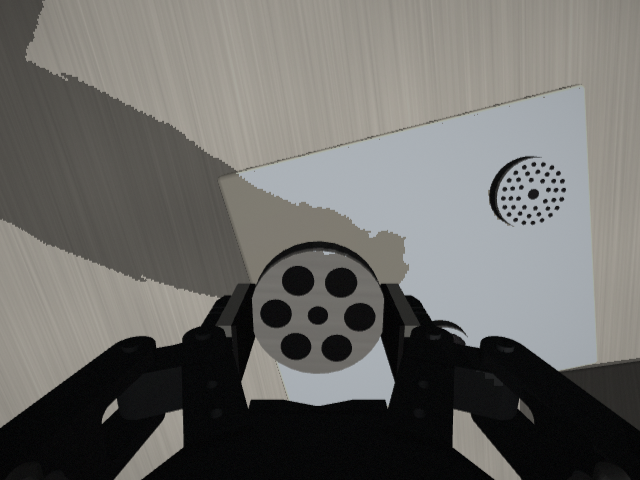

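The plate is held level, centred at (318,315). Moving over the flipper.

```bash
python3 -m handwheel '[[0.015,0,0,0,0,0,-1],[0.045,0,0,0,0,0,-1],[0.085,-0.004,0,0,0,0,-1],[0.125,-0.006,0,0,0,0,-1],[0.165,-0.009,0,0,0,0,-1],[0.205,-0.011,0,0,0,0,-1],[0.245,-0.013,0,0,0,0,-1],[0.285,-0.015,0,0,0,0,-1],[0.315,-0.018,0,0,0,0,-1],[0.325,-0.020,0,0,0,0,-1]]'
python3 - <<'E'
from h import *
snap('wrist','w5.png')
delta([.5282,.1497,.15],XH)
E
```

```text
time_s: 6.95
ee_pos: [0.5139, 0.0487, 0.1488]
orientation: [-2.392, -2.035, 0.001]
force: [0.2, 0.1, -1.6]
finger_gap: 0.602
t 7.0 at [0.5138 0.0486 0.1489] shift [102.1  -2.   -1.1] mm; turn [-0.09 -0.04  0.2 ] F [-1.2  1.2 -1.2] gap 0.6067623109517928
```

View pics/w5.png

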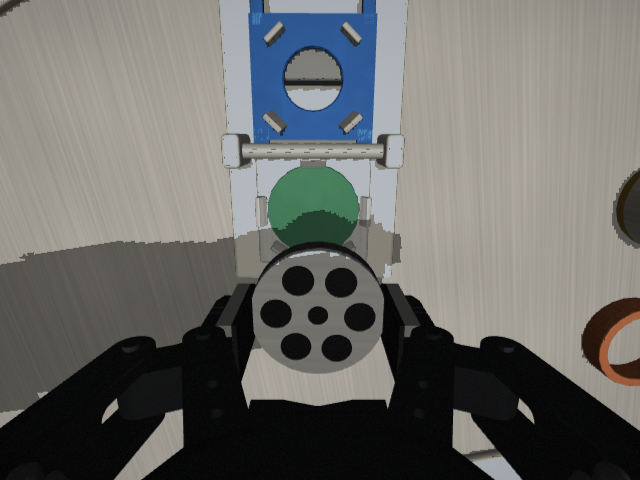

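The wrist picture shows the pocket's hole at (313,79), its four posts at (274/351, 33/122) and the stone at (313,207).

```bash
python3 - <<'E'
from h import *
im=cv2.imread('pics/w5.png');H,S,V=cv2.split(cv2.cvtColor(im,cv2.COLOR_BGR2HSV))
b=((H>100)&(H<125)&(S>120)); 
sub=b[10:145,240:390].astype(np.uint8)
c,h=cv2.findContours(sub,cv2.RETR_CCOMP,cv2.CHAIN_APPROX_NONE)
for i,k in enumerate(c):
    if cv2.contourArea(k)>800:
        e=cv2.fitEllipse(k); p=np.array(e[0])+[240,10]; print(h[0][i][3],p,e[1],ray('wrist',*p,.039))
        r=cv2.minAreaRect(k); print(r)
K=ctrl.calibration('wrist')
print([(d['confidence'],w(K['T'],d['location'])) for d in ctrl.tip_of('wrist','pocket')])
a=ray('wrist',250,75,.039,K);print(a, ray('wrist',377,75,.039,K)-a, 'hinge', ray('wrist',313,151,.048,K))
delta([.5265,.149,.15],XH)
E
```

```text
-1 [312.3690567   74.91612244] (145.4401397705078, 152.27777099609375) [0.52709655 0.15248588 0.039     ]
((72.5, 66.0), (132.0, 127.0), 90.0)
0 [312.52049255  79.04407501] (58.82574462890625, 63.51981735229492) [0.52679113 0.15004485 0.039     ]
((72.5, 69.0), (59.0, 64.0), 0.0)
[]
[0.48746    0.15885635 0.039     ] [ 0.08067048 -0.01306823  0.        ] hinge [0.51990874 0.10572497 0.048     ]
t 7.05 at [0.514  0.047  0.1489] shift [102.7  -4.1  -1.1] mm; turn [-0.07  0.    0.16] F [-0.2 -0.2 -1.8] gap 0.5977939320697235
```

```bash
python3 - <<'E'
from h import *
s=ctrl.observe();p=ray('wrist',318,315,s['ee_pos'][2]+.014);print(p,p-s['ee_pos'])
o=p-s['ee_pos']
delta([.527-o[0],.1499-o[1],.10],XH)
E
```

```text
[0.51418498 0.04645808 0.16294775] [ 0.00019548 -0.00049617  0.014     ]
t 7.05 at [0.514  0.047  0.1489] shift [104.2  -3.9  48.9] mm; turn [-0.07  0.    0.16] F [-0.2 -0.2 -1.8] gap 0.5977939320697235
```

```bash
python3 -m handwheel '[[0.01,0,0,0,0,0,-1],[0.03,-0.001,0,0,0,0,-1],[0.055,-0.002,0,0,0,0,-1],[0.08,-0.003,0.01,0,0,0,-1],[0.095,-0.004,0.02,0,0,0,-1],[0.104,-0.004,0.035,0,0,0,-1],[0.104,-0.004,0.045,0,0,0,-1],[0.104,-0.004,0.049,0,0,0,-1],[0.104,-0.004,0.049,0,0,0,-1],[0.104,-0.004,0.049,0,0,0,-1]]'
python3 - <<'E'
from h import *
snap('wrist','w6.png'); 
delta([.5268,.1504,.038],XH)
snap('scene','s6.png')
E
```

```text
time_s: 8.05
ee_pos: [0.5281, 0.1479, 0.1008]
orientation: [2.397, 2.031, 0.0]
force: [-0.3, -0.3, -1.4]
finger_gap: 0.605
t 8.1 at [0.5283 0.1481 0.1011] shift [ 2.1 -1.9 63.1] mm; turn [ 0.05 -0.01 -0.04] F [ 0.8 -1.2 -1.7] gap 0.601638429159243
```

View pics/w6.png

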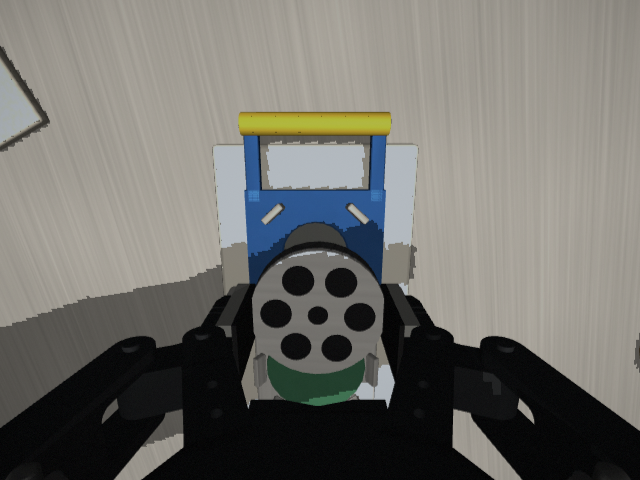

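View pics/s6.png

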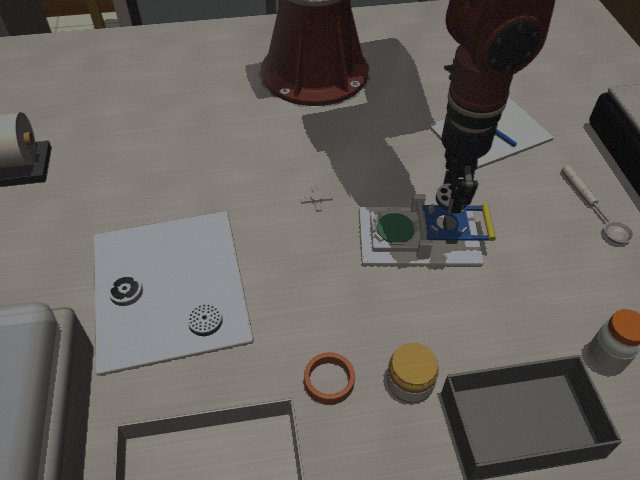

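The wrist view shows the bar at (315,124), the blue plate spanning columns 246–385, and the held plate's centre at (318,315).

```bash
python3 - <<'E'
from h import *
b=ray('wrist',315,124,.046);print('bar',b,'pocket',b-.072*YH)
m=ray('wrist',315.5,230,.039); print('mid',m,'x comp',m@XH,'bar',b@XH,'pocket est',np.array([.527,.150,0])@XH,'plate',ray('wrist',318,315,ctrl.observe()['ee_pos'][2]+.014)@XH)
l=ray('wrist',240,124,.046);r=ray('wrist',391,124,.046);print(r-l,np.linalg.norm(r-l))
delta([.5268,.1504,.038],XH)
E
```

```text
bar [0.53905077 0.22036375 0.046     ] pocket [0.52727157 0.14933575 0.046     ]
mid [0.52954598 0.16217369 0.039     ] x comp 0.4958654890468787 bar 0.49572207393961903 pocket est 0.4953455 plate 0.49717631602401385
[ 0.07764665 -0.01286855  0.        ] 0.07870578826292814
t 8.15 at [0.5283 0.1482 0.1011] shift [ 1.9 -1.9 63.1] mm; turn [ 0.05 -0.01 -0.03] F [ 0.4 -0.2 -0.8] gap 0.6012034108529299
```

```bash
python3 -m handwheel '[[0.0017,-0.0015,0.01,0,0,0,-1],[0.0017,-0.0015,0.02,0,0,0,-1],[0.0017,-0.0015,0.03,0,0,0,-1],[0.0017,-0.0015,0.04,0,0,0,-1],[0.0017,-0.0015,0.048,0,0,0,-1],[0.0017,-0.0015,0.054,0,0,0,-1],[0.0017,-0.0015,0.059,0,0,0,-1],[0.0017,-0.0015,0.062,0,0,0,-1],[0.0017,-0.0015,0.062,0,0,0,-1],[0.0017,-0.0015,0.062,0,0,0,-1]]'
python3 - <<'E'
from h import *
snap('wrist','w7.png'); 
delta([.527,.1502,.038],XH)
E
```

```text
time_s: 9.15
ee_pos: [0.5266, 0.1505, 0.0426]
orientation: [2.395, 2.031, 0.002]
force: [-18.8, -3.6, 56.2]
finger_gap: 0.605
t 9.2 at [0.5266 0.1505 0.0426] shift [-0.3  0.5  4.6] mm; turn [ 0.1  -0.01  0.02] F [-18.8  -3.9  55.9] gap 0.5984081735071108
```

View pics/w7.png

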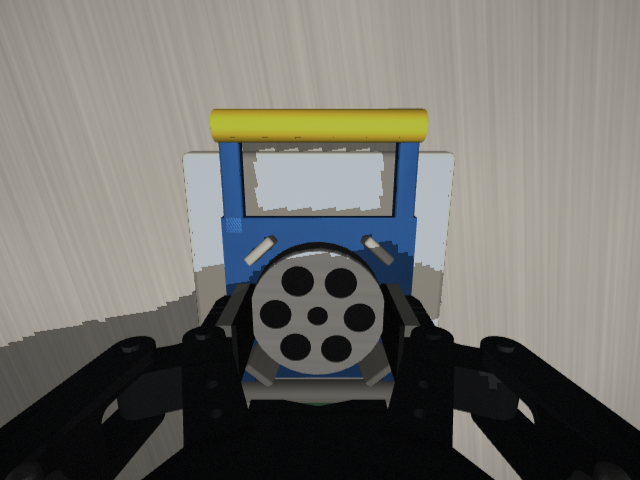

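Contact came about 5 mm early, at 56 N. I'll back off a little and check the geometry.

```bash
python3 - <<'E'
from h import *
K=ctrl.calibration('wrist')
P=ray('wrist',318,315.5,.0565,K); b=ray('wrist',319.5,125.5,.046,K)
d=b-P; print('plate',P,'bar',b,'along y',d@YH,'along x',d@XH)
for u,v,z in [(250,262,.039),(390,262,.039),(272,238,.047),(366,238,.047),(247,350,.053),(272,383,.039),(368,383,.039)]:
    q=ray('wrist',u,v,z,K)-P; print(u,v,(q@XH).round(4),(q@YH).round(4))
im=cv2.imread('pics/w7.png')[190:420,190:450]; cv2.imwrite('pics/w7c.png',cv2.resize(im,None,fx=3,fy=2.6,interpolation=cv2.INTER_CUBIC))
E
```

```text
plate [0.52668355 0.14974944 0.0565    ] bar [0.53888112 0.22032451 0.046     ] along y 0.07161783596623868 along x 0.00048682265881893054
250 262 -0.029 0.016
390 262 0.0308 0.016
272 238 -0.0182 0.0289
366 238 0.019 0.029
247 350 -0.0295 -0.0177
272 383 -0.0216 -0.0447
368 383 0.0238 -0.0447
```

View pics/w7c.png

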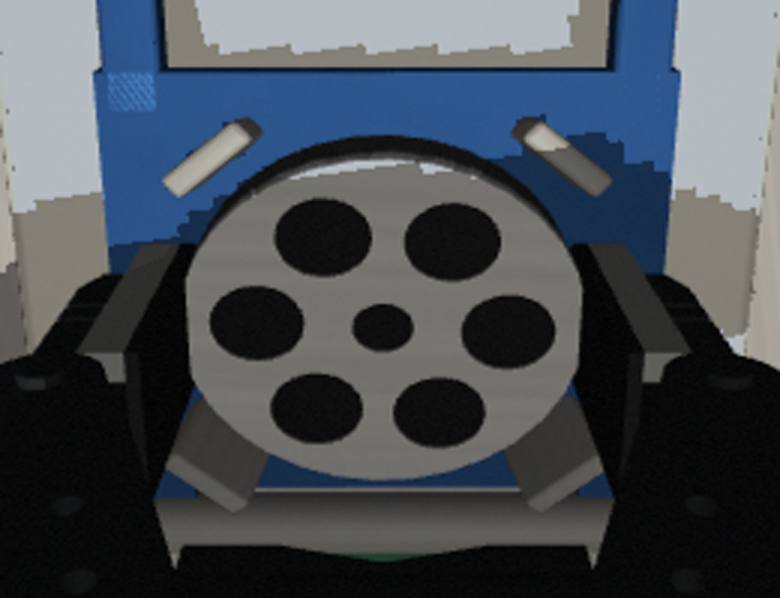

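```bash
python3 - <<'E'
from h import *
s=ctrl.observe(); r=R.from_rotvec(s['orientation'])
print(s['force'],s['wrist_torque'],'along hinge x,y: F',s['force']@XH,s['force']@YH,'T',s['wrist_torque']@XH,s['wrist_torque']@YH)
E
python3 -m handwheel '[[0,0,-0.004,0,0,0,-1],[0,0,-0.006,0,0,0,-1],[0,0,-0.006,0,0,0,-1],[0,0,-0.006,0,0,0,-1],[0,0,-0.006,0,0,0,-1],[0,0,-0.006,0,0,0,-1],[0,0,-0.006,0,0,0,-1],[0,0,-0.006,0,0,0,-1],[0,0,-0.006,0,0,0,-1],[0,0,-0.006,0,0,0,-1]]'
python3 - <<'E'
from h import *
snap('wrist','w8.png');snap('scene','s8.png');snap('top','t8.png')
delta([.527,.1502,.038],XH)
print(ctrl.observe()['wrist_torque'])
a=cv2.imread('pics/s8.png')[160:270,400:520];b=cv2.imread('pics/t8.png')[200:290,180:300]
cv2.imwrite('pics/x8.png',np.hstack([cv2.resize(a,(400,366),interpolation=2),cv2.resize(b,(400,366),interpolation=2)]))
E
```

```text
[-18.80084305  -3.87882708  55.88668746] [-0.76007901  4.44675962 -0.02014047] along hinge x,y: F -17.912455554363273 -6.902280834076826 T -1.4773078165919333 4.2623794383219975
time_s: 10.2
ee_pos: [0.5267, 0.1505, 0.0445]
orientation: [2.396, 2.032, 0.0]
force: [-0.0, -0.0, -1.0]
finger_gap: 0.603
t 10.35 at [0.5266 0.1505 0.0445] shift [-0.3  0.4  6.5] mm; turn [ 0.   -0.    0.01] F [-0.7  0.2 -1.6] gap 0.6040148893484089
[0.06714016 0.05683216 0.02550671]
```

View pics/x8.png

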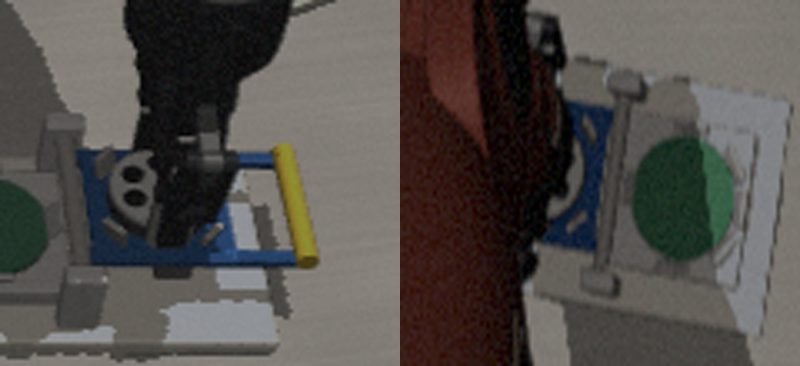

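View pics/w8.png

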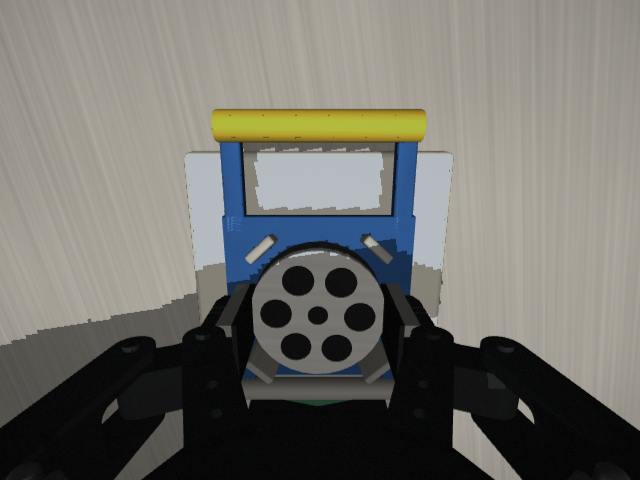

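```bash
python3 - <<'E'
from h import *
K=ctrl.calibration('wrist'); T=np.array(K['T']);s=ctrl.observe()
print('cam rel tcp', (T[:3,3]-s['ee_pos'])@XH,(T[:3,3]-s['ee_pos'])@YH,T[2,3],'axis',-T[:3,2])
im=cv2.imread('pics/w8.png')[220:400,225:415]; cv2.imwrite('pics/w8c.png',cv2.resize(im,None,fx=4.2,fy=3.3,interpolation=cv2.INTER_CUBIC)*1)
im=cv2.imread('pics/w5.png')[5:165,235:395]; cv2.imwrite('pics/w5c.png',cv2.resize(im,None,fx=4.5,fy=3.7,interpolation=cv2.INTER_CUBIC))
E
```

```text
cam rel tcp 4.9643722172769914e-05 0.06772406230840602 0.18664486274655226 axis [-0.04429675 -0.26765129 -0.96249706]
```

View pics/w8c.png

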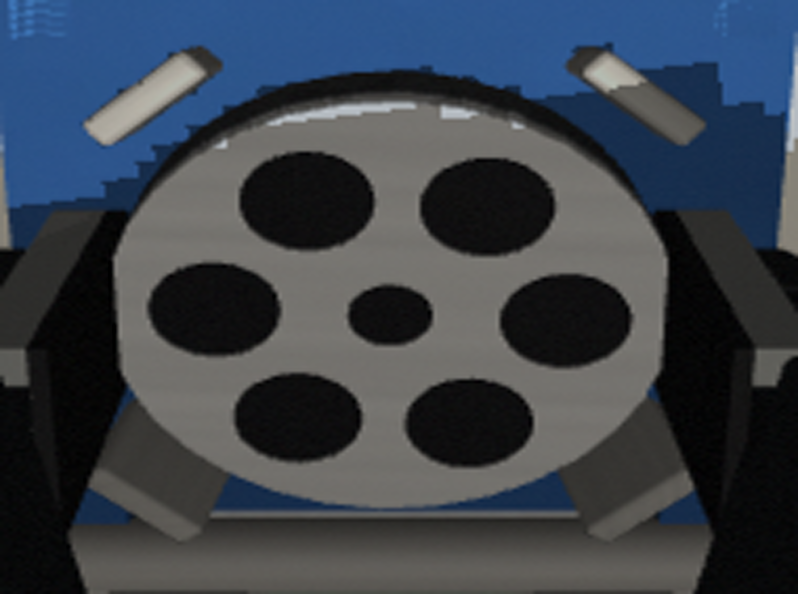

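View pics/w5c.png

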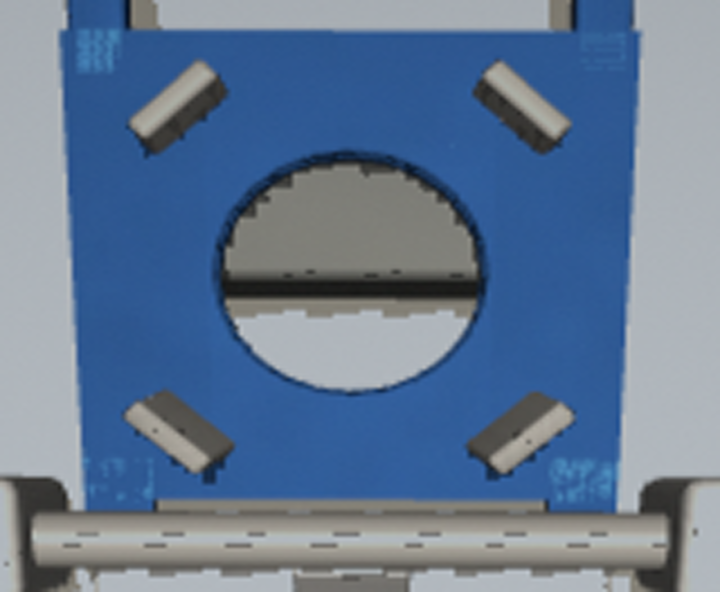

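```bash
python3 -m handwheel '[[-0.001,-0.0015,0,0,0,0,-1],[-0.001,-0.0015,0.001,0,0,0,-1],[-0.001,-0.0015,0.0015,0,0,0,-1],[-0.001,-0.0015,0.002,0,0,0,-1],[-0.001,-0.0015,0.0025,0,0,0,-1],[-0.001,-0.0015,0.003,0,0,0,-1],[-0.001,-0.0015,0.003,0,0,0,-1],[-0.001,-0.0015,0.003,0,0,0,-1],[-0.001,-0.0015,0.003,0,0,0,-1],[-0.001,-0.0015,0.003,0,0,0,-1]]'
python3 - <<'E'
from h import *
delta([.527,.1502,.038],XH)
s=ctrl.observe();print(s['force']@XH,s['force']@YH,s['force'],s['wrist_torque']@XH,s['wrist_torque']@YH)
E
```

```text
time_s: 11.35
ee_pos: [0.5249, 0.1497, 0.043]
orientation: [2.396, 2.032, 0.0]
force: [-6.9, -2.0, 20.5]
finger_gap: 0.603
t 11.35 at [0.5249 0.1497 0.043 ] shift [0.8 2.  5. ] mm; turn [0.03 0.   0.01] F [-6.9 -2.  20.5] gap 0.6026505932675116
-6.507669681903022 -3.0639915802098425 [-6.92145055 -1.9580763  20.48023801] -0.5270184777650425 1.6358479941502082
```

Contact is flat and one-sided, most likely a fingertip on the floor's edge, and the plate sits between the posts. I'll re-centre, ease up 1 mm and release.

```bash
python3 -m handwheel '[[0.001,0.002,-0.001,0,0,0,-1],[0.001,0.002,-0.001,0,0,0,-1],[0.001,0.002,-0.001,0,0,0,-1],[0.001,0.002,-0.001,0,0,0,0.25],[0.001,0.002,-0.001,0,0,0,0.35],[0.001,0.002,-0.001,0,0,0,0.45],[0.001,0.002,-0.001,0,0,0,0.55],[0.001,0.002,-0.001,0,0,0,0.65],[0.001,0.002,-0.001,0,0,0,0.7],[0.001,0.002,-0.001,0,0,0,0.7]]'
python3 - <<'E'
from h import *
delta([.527,.1502,.038],XH)
snap('wrist','w9.png')
E
```

```text
time_s: 12.35
ee_pos: [0.5271, 0.1505, 0.0425]
orientation: [-2.396, -2.032, 0.0]
force: [0.3, 0.2, -0.9]
finger_gap: 0.848
t 12.35 at [0.5271 0.1505 0.0425] shift [-0.3 -0.1  4.5] mm; turn [-0.   -0.    0.01] F [ 0.3  0.2 -0.9] gap 0.8484325477918513
```

View pics/w9.png

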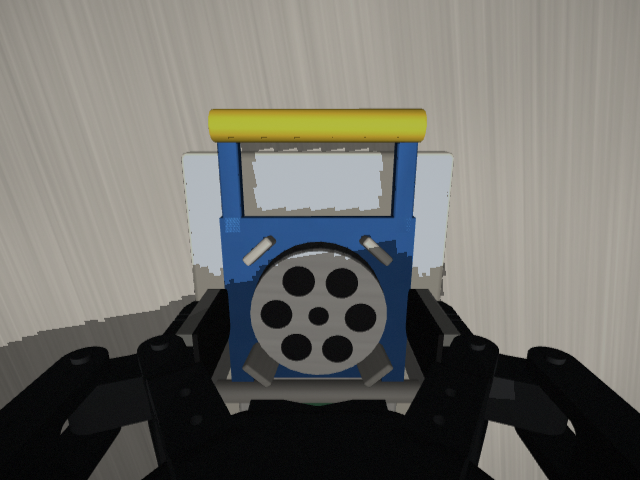

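The plate is released and looks centred between the posts, at (318,316). I'll rise and check its height and tilt.

```bash
python3 -m handwheel '[[0,0,-0.002,0,0,0,1],[0,0,-0.01,0,0,0,1],[0,0,-0.03,0,0,0,1],[0,0,-0.06,0,0,0,1],[-0.02,0,-0.09,0,0,0,1],[-0.05,0,-0.12,0,0,0,1],[-0.07,0,-0.12,0,0,0,1],[-0.07,0,-0.12,0,0,0,1],[-0.07,0,-0.12,0,0,0,1],[-0.07,0,-0.12,0,0,0,1]]'
python3 - <<'E'
from h import *
delta([.527,.1502,.038],XH)
K=ctrl.calibration('wrist');snap('wrist','w10.png')
for n in ['coarse_mid','pocket','bar']: print(n,[(d['confidence'],w(K['T'],d['location']).round(4)) for d in ctrl.tip_of('wrist',n)[:2]])
snap('scene','s10.png');K=ctrl.calibration('scene')
for n in ['coarse_mid','pocket']: print(n,[(d['confidence'],w(K['T'],d['location']).round(4)) for d in ctrl.tip_of('scene',n)[:2]])
a=cv2.imread('pics/s10.png')[180:270,350:510]
cv2.imwrite('pics/s10c.png',cv2.resize(a,None,fx=5,fy=5,interpolation=2))
E
```

```text
time_s: 13.4
ee_pos: [0.5155, 0.082, 0.1623]
orientation: [-2.395, -2.032, 0.0]
force: [-0.2, -0.4, -1.1]
finger_gap: 1.0
t 13.4 at [0.5155 0.082  0.1623] shift [ 69.1   0.3 124.3] mm; turn [-0.03 -0.01  0.04] F [-0.2 -0.4 -1.1] gap 0.999513381959377
coarse_mid [(0.93, array([0.5286, 0.1474, 0.05  ]))]
pocket []
bar [(0.83, array([0.5369, 0.2213, 0.0429]))]
coarse_mid [(0.9, array([0.5277, 0.1458, 0.0504]))]
pocket [(0.89, array([0.5231, 0.1516, 0.0504]))]
```

View pics/w10.png

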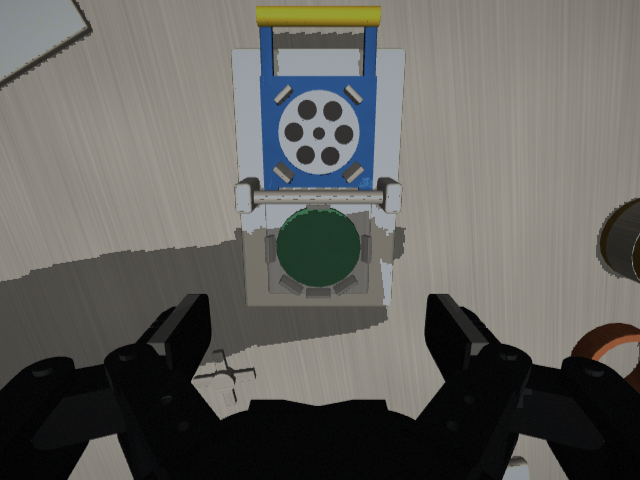

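View pics/s10c.png

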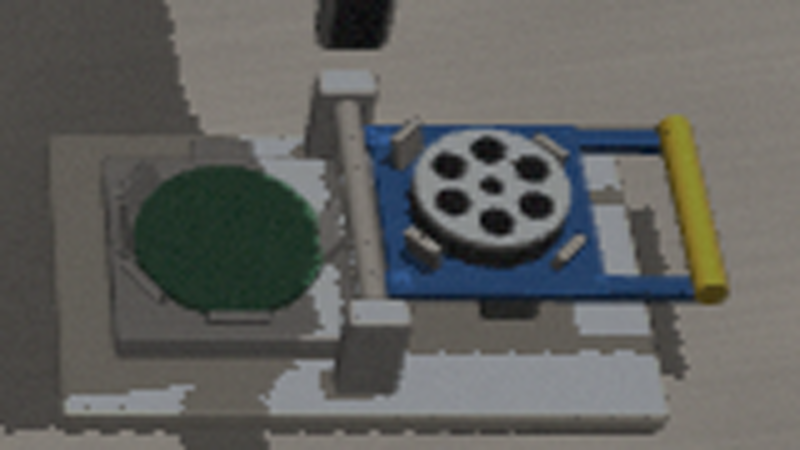

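The plate lies flat in the pocket, concentric with the posts: (319,132) in the wrist view, with an even ring of shadow in the scene view. Next is the bar.

```bash
python3 - <<'E'
from h import *
print(ray('wrist',319,133,.051),'bar',ray('wrist',318.5,16,.046), 'stone',ray('wrist',318.5,247,.029))
print(ctrl.observe()['qpos'].round(3))
delta([.5388,.2204,.13],YH); delta([.5388,.2204,.13],-YH)
E
```

```text
[0.52772907 0.14926094 0.051     ] bar [0.53893174 0.21969232 0.046     ] stone [0.5133134  0.06304347 0.029     ]
[ 0.017  0.335 -0.28   0.956 -0.     1.751]
t 13.75 at [0.5156 0.0817 0.1623] shift [140.6   0.3  32.3] mm; turn [-2.000e-02 -1.000e-02 -8.996e+01] F [ 0.1 -0.3 -0.3] gap 0.9987244057006025
t 13.75 at [0.5156 0.0817 0.1623] shift [140.6   0.3  32.3] mm; turn [-1.000e-02  2.000e-02  9.004e+01] F [ 0.1 -0.3 -0.3] gap 0.9987244057006025
```

```bash
python3 -m handwheel '[[0.014,0,0.003,0,0,-8,1],[0.028,0,0.006,0,0,-16,1],[0.042,0,0.009,0,0,-24,0.6],[0.056,0,0.012,0,0,-32,0.2],[0.07,0,0.015,0,0,-40,-0.2],[0.085,0,0.018,0,0,-48,-0.38],[0.1,0,0.021,0,0,-56,-0.38],[0.115,0,0.024,0,0,-64,-0.38],[0.13,0,0.027,0,0,-72,-0.38],[0.14,0,0.03,0,0,-80,-0.38]]'
python3 - <<'E'
from h import *
delta([.5388,.2202,.10],YH)
E
```

```text
time_s: 14.75
ee_pos: [0.5386, 0.2206, 0.1322]
orientation: [-0.519, -3.098, -0.0]
force: [0.4, 0.1, 0.0]
finger_gap: 0.309
t 14.75 at [0.5386 0.2206 0.1322] shift [-0.3 -0.3 32.2] mm; turn [ 0.01 -0.   -9.62] F [0.4 0.1 0. ] gap 0.30871088855047096
```

```bash
python3 -m handwheel '[[0,0,0.01,0,0,-5,-0.38],[0,0,0.02,0,0,-9.6,-0.38],[0,0,0.03,0,0,-9.6,-0.38],[0,0,0.03,0,0,-9.6,-0.38],[0,0,0.03,0,0,-9.6,-0.38],[0,0,0.03,0,0,-9.6,-0.38],[0,0,0.03,0,0,-9.6,-0.38],[0,0,0.03,0,0,-9.6,-0.38],[0,0,0.03,0,0,-9.6,-0.38],[0,0,0.03,0,0,-9.6,-0.38]]'
python3 - <<'E'
from h import *
delta([.5388,.2202,.031],YH)
snap('wrist','w11.png')
K=ctrl.calibration('wrist')
E
```

```text
time_s: 15.75
ee_pos: [0.5386, 0.2195, 0.1026]
orientation: [0.269, 3.13, 0.0]
force: [-0.9, 0.6, 1.1]
finger_gap: 0.309
t 15.75 at [0.5386 0.2195 0.1026] shift [-0.1  0.7 71.6] mm; turn [ 0.    0.01 -0.39] F [-0.9  0.6  1.1] gap 0.3091653500122507
```

View pics/w11.png

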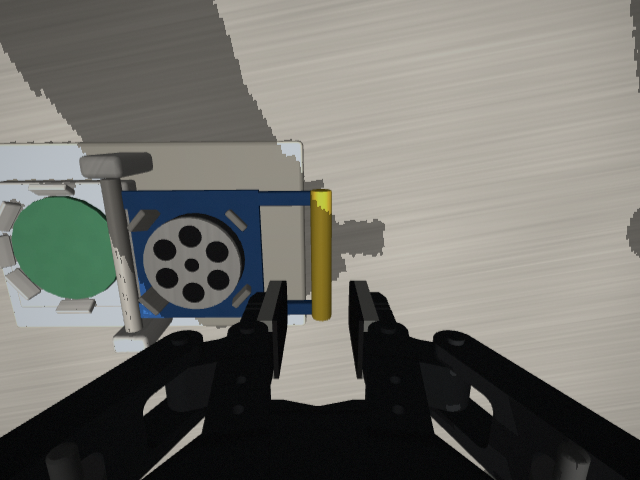

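The bar is at (321,255), between the part-open fingers (gap centre at about column 318). The plate is still seated.

```bash
python3 - <<'E'
from h import *
b=ray('wrist',321,255,.046);s=ctrl.observe();d=b-s['ee_pos'];print(b,d@XH,d@YH)
E
```

```text
[0.53737022 0.22079291 0.046     ] -0.0014492653069036574 0.0010448485243134296
```

```bash
python3 -m handwheel '[[0,0.001,0.015,0,0,0,-0.38],[0,0.001,0.03,0,0,0,-0.38],[0,0.001,0.04,0,0,0,-0.38],[0,0.001,0.05,0,0,0,-0.38],[0,0.001,0.058,0,0,0,-0.38],[0,0.001,0.064,0,0,0,-0.38],[0,0.001,0.069,0,0,0,-0.38],[0,0.001,0.071,0,0,0,-0.38],[0,0.001,0.071,0,0,0,-0.38],[0,0.001,0.071,0,0,0,-0.38]]'
python3 - <<'E'
from h import *
delta([.5388,.2204,.031],YH)
snap('wrist','w12.png')
E
```

```text
time_s: 16.8
ee_pos: [0.539, 0.2206, 0.0318]
orientation: [0.268, 3.13, 0.0]
force: [0.1, 0.3, -0.5]
finger_gap: 0.313
t 16.8 at [0.539  0.2206 0.0318] shift [ 0.1 -0.2  0.8] mm; turn [ 0.01  0.03 -0.39] F [ 0.1  0.3 -0.5] gap 0.31297186994742016
```

View pics/w12.png

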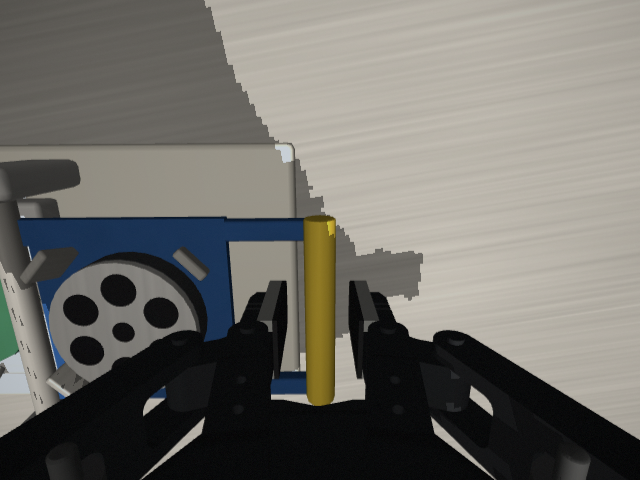

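The bar runs between the pads at column 320. Closing.

```bash
python3 -m handwheel '[[0,0,0,0,0,0,-0.5],[0,0,0,0,0,0,-0.6],[0,0,0,0,0,0,-0.8],[0,0,0,0,0,0,-1],[0,0,0,0,0,0,-1],[0,0,0,0,0,0,-1],[0,0,0,0,0,0,-1],[0,0,0,0,0,0,-1],[0,0,0,0,0,0,-1],[0,0,0,0,0,0,-1]]'
python3 - <<'E'
from h import *
delta([.5388,.2204,.031],YH)
print('hinge est from tcp', (ctrl.observe()['ee_pos']-.116*YH)[:2], 'other', np.array([.5135,.063])+.044*YH[:2])
for t in range(0,181,10):
    a=np.radians(t); print(t, round(116*(np.cos(a)-1),1), round(-116*np.sin(a),1))
E
```

```text
time_s: 17.85
ee_pos: [0.539, 0.2214, 0.0319]
orientation: [0.267, 3.13, 0.003]
force: [-0.9, 5.5, 2.3]
finger_gap: 0.108
t 17.85 at [0.539  0.2214 0.0319] shift [ 0.1 -1.   0.9] mm; turn [ 0.1   0.02 -0.35] F [-0.9  5.5  2.3] gap 0.10763908666225847
hinge est from tcp [0.52005932 0.10692386] other [0.5206984 0.106406 ]
0 0.0 -0.0
10 -1.8 -20.1
20 -7.0 -39.7
30 -15.5 -58.0
40 -27.1 -74.6
50 -41.4 -88.9
60 -58.0 -100.5
70 -76.3 -109.0
80 -95.9 -114.2
90 -116.0 -116.0
100 -136.1 -114.2
110 -155.7 -109.0
120 -174.0 -100.5
130 -190.6 -88.9
140 -204.9 -74.6
150 -216.5 -58.0
160 -225.0 -39.7
170 -230.2 -20.1
180 -232.0 -0.0
```

```bash
python3 -m handwheel '[[0,-0.0001,-0.004,0,0,0,-1],[0,-0.0004,-0.0101,0,0,0,-1],[0,-0.0014,-0.0181,0,0,0,-1],[0,-0.003,-0.0261,0,0,0,-1],[0,-0.0051,-0.0339,0,0,0,-1],[0,-0.0077,-0.0416,0,0,0,-1],[0,-0.0109,-0.049,0,0,0,-1],[0,-0.0145,-0.0562,0,0,0,-1],[0,-0.0176,-0.0615,0,0,0,-1],[0,-0.021,-0.0665,0,0,0,-1]]'
python3 - <<'E'
from h import *
snap('wrist','w13.png');snap('scene','s13.png')
delta(np.array([.5206,.1064,.031])+.116*np.cos(np.radians(35))*YH+[0,0,.0665],YH)
a=cv2.imread('pics/s13.png')[140:280,350:530]
b=cv2.imread('pics/w13.png')
cv2.imwrite('pics/x13.png',np.hstack([cv2.resize(a,(400,311),interpolation=2),cv2.resize(b,(400,311))]))
E
```

```text
time_s: 18.85
ee_pos: [0.5359, 0.2024, 0.0989]
orientation: [0.266, 3.129, 0.009]
force: [1.0, 13.3, 1.7]
finger_gap: 0.111
t 18.95 at [0.5359 0.2021 0.0993] shift [-0.6 -1.9  1.8] mm; turn [ 0.31  0.06 -0.31] F [-1.2 12.7  3.4] gap 0.10855214993571799
```

View pics/x13.png

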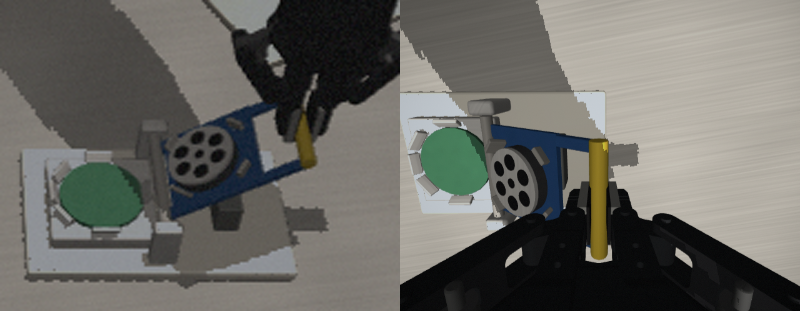

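The flipper is following at about 35° with the plate held by the hinge-side posts. Continuing to upright.

```bash
python3 -m handwheel '[[0,-0.0045,-0.0065,0,0,0,-1],[0,-0.011,-0.0141,0,0,0,-1],[0,-0.0194,-0.0224,0,0,0,-1],[0,-0.0291,-0.0297,0,0,0,-1],[0,-0.0395,-0.0359,0,0,0,-1],[0,-0.0505,-0.0411,0,0,0,-1],[0,-0.062,-0.045,0,0,0,-1],[0,-0.0739,-0.0477,0,0,0,-1],[0,-0.0839,-0.0491,0,0,0,-1],[0,-0.094,-0.0495,0,0,0,-1]]'
python3 - <<'E'
from h import *
snap('wrist','w14.png');snap('scene','s14.png')
delta(np.array([.5206,.1064,.031])+[0,0,.116],YH)
a=cv2.imread('pics/s14.png')[140:280,350:530]
b=cv2.imread('pics/w14.png')
cv2.imwrite('pics/x14.png',np.hstack([cv2.resize(a,(400,311),interpolation=2),cv2.resize(b,(400,311))]))
E
```

```text
time_s: 19.95
ee_pos: [0.5209, 0.1076, 0.1502]
orientation: [0.267, 3.125, 0.003]
force: [-1.2, 3.6, 20.2]
finger_gap: 0.109
t 20.05 at [0.5208 0.1067 0.1502] shift [ 0.1 -0.3  3.2] mm; turn [ 0.09  0.26 -0.45] F [-3.4  1.8 22.6] gap 0.10737295303718647
```

View pics/x14.png

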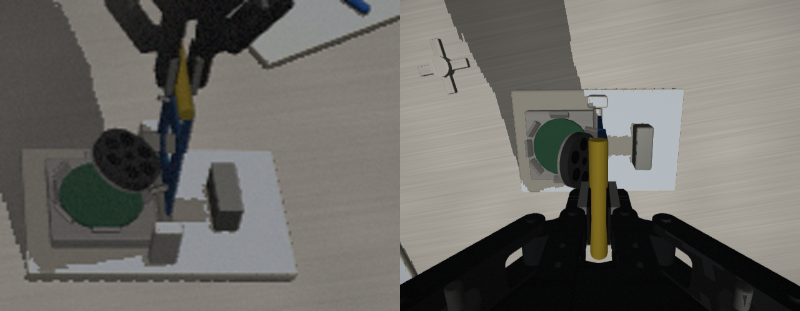

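The plate has tipped off past upright with its dark side up and is leaning into the nest. Carrying the flipper on over.

```bash
python3 -m handwheel '[[0,-0.0101,-0.001,0,0,0,-1],[0,-0.0201,0.001,0,0,0,-1],[0,-0.032,0.0035,0,0,0,-1],[0,-0.0435,0.0074,0,0,0,-1],[0,-0.0545,0.0126,0,0,0,-1],[0,-0.0649,0.0188,0,0,0,-1],[0,-0.0746,0.0261,0,0,0,-1],[0,-0.082,0.033,0,0,0,-1],[0,-0.0889,0.0404,0,0,0,-1],[0,-0.095,0.0485,0,0,0,-1]]'
python3 - <<'E'
from h import *
snap('wrist','w15.png');snap('scene','s15.png')
delta(np.array([.5206,.1064,.031])-.095*YH+[0,0,.0665],YH)
a=cv2.imread('pics/s15.png')[140:280,350:530]
b=cv2.imread('pics/w15.png')
cv2.imwrite('pics/x15.png',np.hstack([cv2.resize(a,(400,311),interpolation=2),cv2.resize(b,(400,311))]))
E
```

```text
time_s: 21.05
ee_pos: [0.504, 0.0127, 0.0989]
orientation: [0.268, 3.128, -0.001]
force: [4.9, 0.7, 3.1]
finger_gap: 0.112
t 21.15 at [0.5032 0.0119 0.0981] shift [-1.7  1.1  0.6] mm; turn [-0.11  0.03 -0.47] F [ 5.  -3.   0.1] gap 0.11465055480734013
```

View pics/x15.png

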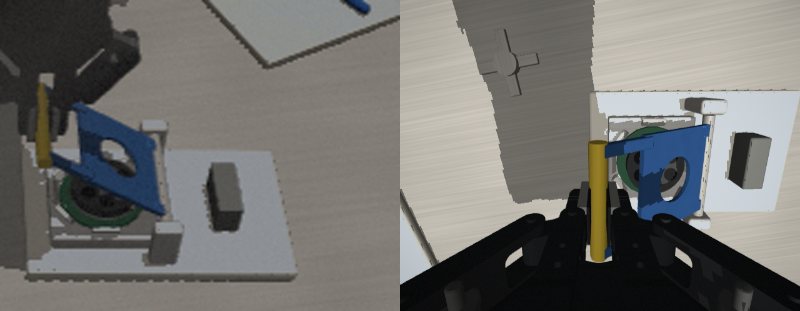

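The plate lies dark side up on the stone. Lowering the flipper the rest of the way.

```bash
python3 -m handwheel '[[0,-0.0044,0.0068,0,0,0,-1],[0,-0.0084,0.0138,0,0,0,-1],[0,-0.0118,0.0212,0,0,0,-1],[0,-0.0147,0.0287,0,0,0,-1],[0,-0.017,0.0365,0,0,0,-1],[0,-0.0189,0.0444,0,0,0,-1],[0,-0.0199,0.0504,0,0,0,-1],[0,-0.0206,0.0564,0,0,0,-1],[0,-0.0209,0.0625,0,0,0,-1],[0,-0.021,0.066,0,0,0,-1]]'
python3 - <<'E'
from h import *
delta(np.array([.5206,.1064,.031])-.116*YH,YH)
E
```

```text
time_s: 22.15
ee_pos: [0.4988, -0.007, 0.0322]
orientation: [-0.269, -3.129, -0.0]
force: [1.9, 0.2, 2.9]
finger_gap: 0.115
t 22.15 at [ 0.4988 -0.007   0.0322] shift [-2.9 -0.6  1.2] mm; turn [ 0.01 -0.07 -0.41] F [1.9 0.2 2.9] gap 0.1149934923110204
```

Down, with little force. Releasing to a partial opening, so the inner finger stays clear, then rising.

```bash
python3 -m handwheel '[[0,0,0,0,0,0,-0.6],[0,0,0,0,0,0,-0.4],[0,0,0,0,0,0,-0.4],[0,0,0,0,0,0,-0.4],[0,0,0,0,0,0,-0.4],[0,0,0,0,0,0,-0.4],[0,0,0,0,0,0,-0.4],[0,0,0,0,0,0,-0.4],[0,0,0,0,0,0,-0.4],[0,0,0,0,0,0,-0.4]]'
python3 - <<'E'
from h import *
snap('wrist','w16.png'); delta([.5,-.008,.13],YH)
E
```

```text
time_s: 23.15
ee_pos: [0.4994, -0.0071, 0.033]
orientation: [-0.268, -3.13, 0.0]
force: [-0.6, 0.6, 0.1]
finger_gap: 0.304
t 23.2 at [ 0.4994 -0.0071  0.033 ] shift [ -0.8  -0.7 -97. ] mm; turn [-0.   -0.   -0.39] F [-0.6 -0.1 -0.7] gap 0.29980154998396624
```

View pics/w16.png

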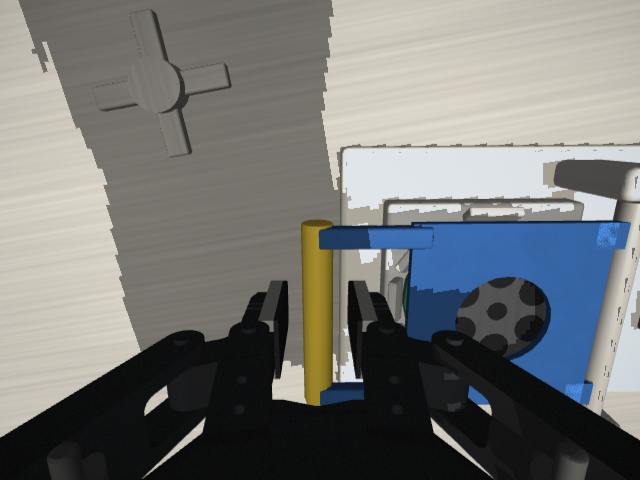

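The flipper is down and the bar at (317,310) is clear of both pads. The plate's dark face shows through the hole at (503,315). Rising away.

```bash
python3 -m handwheel '[[0,0,-0.01,0,0,0,-0.4],[0,0,-0.03,0,0,0,-0.4],[0,0,-0.06,0,0,0,-0.4],[0,0,-0.1,0,0,0,-0.4],[0,0,-0.14,0,0,0,-0.4],[0,0,-0.17,0,0,0,-0.4],[0,0,-0.17,0,0,0,-0.4],[0,0,-0.17,0,0,0,-0.4],[0,0,-0.17,0,0,0,-0.4],[0,0,-0.17,0,0,0,-0.4]]'
python3 - <<'E'
from h import *
delta([.5,-.008,.13],YH)
snap('wrist','w17.png');K=ctrl.calibration('wrist')
for n in ['coarse_mid','pocket','bar']: print(n,[(d['confidence'],w(K['T'],d['location']).round(4)) for d in ctrl.tip_of('wrist',n)[:2]])
snap('scene','s17.png');K=ctrl.calibration('scene')
for n in ['coarse_mid','bar','fine_mid','kidney_mid']: print(n,[(d['confidence'],w(K['T'],d['location']).round(4)) for d in ctrl.tip_of('scene',n)[:2]])
a=cv2.imread('pics/s17.png')[180:290,320:500]
cv2.imwrite('pics/s17c.png',cv2.resize(a,None,fx=4.2,fy=4.2,interpolation=2))
E
```

```text
time_s: 24.2
ee_pos: [0.4986, -0.007, 0.2019]
orientation: [-0.268, -3.128, -0.0]
force: [-0.1, 0.2, -0.5]
finger_gap: 0.299
t 24.2 at [ 0.4986 -0.007   0.2019] shift [-1.7 -0.7 71.9] mm; turn [-0.   -0.13 -0.39] F [-0.1  0.2 -0.5] gap 0.2993217741083913
coarse_mid [(0.98, array([0.5113, 0.0627, 0.0321]))]
pocket []
bar [(0.84, array([ 0.4997, -0.0113,  0.0406]))]
coarse_mid [(0.57, array([0.511 , 0.0643, 0.034 ]))]
bar [(0.69, array([ 0.5011, -0.0088,  0.0395]))]
fine_mid [(0.56, array([ 0.6433, -0.2795,  0.0183]))]
kidney_mid [(0.67, array([ 0.5653, -0.4012,  0.0166]))]
```

View pics/w17.png

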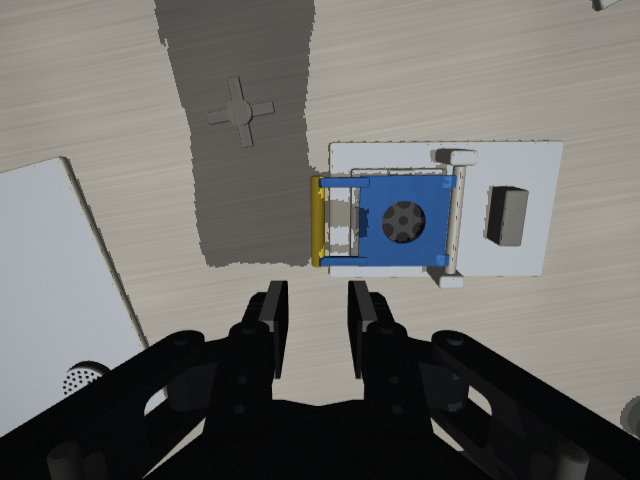

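View pics/s17c.png

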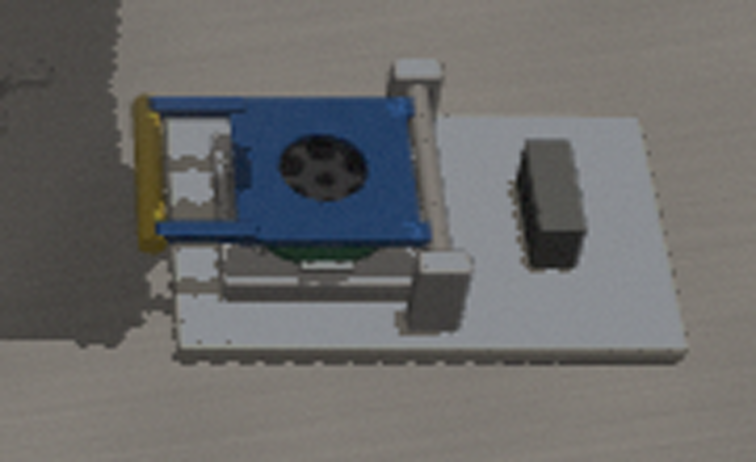

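The flipper is closed, with the bar about 40 mm up and level. The plate shows dark side up through the hole, about 2 mm from the nest centre, and the bystander plates haven't moved. Handing in.

```bash
python3 - <<'E'
from h import *
print(ctrl.sign_off())
E
```

```text
the job is handed in; nothing more can be done
None
```

The coarse plate now lies bright face down on the green stone, with the flipper closed over it and the gripper clear above. I handed the job in at about 24 s of the allowed 54 s; no verdict was reported. I laid the plate in the pocket, let go of it, then swung the flipper over by its yellow bar.

**Last checks**
- **Plate position:** both camera networks put it about 2–3 mm sideways from the nest centre, at 32–34 mm height (35 mm expected).
- **Plate and flipper:** the plate's dark side shows through the flipper's hole. The flipper looks level and fully over; the networks put its bar at 40–41 mm (45 mm expected), about their 4 mm error.
- **Other plates:** the scene camera reads both within about 4 mm of where they started.
- **Contact:** the force reading was under 1 N at the end.

**What did not go to plan**
- **Early contact at the pocket:** while lowering the plate, the gripper met something about 5 mm higher than I expected, peaking at 56 N. I never established what it was. I backed off, tried again, and released the plate slightly high; it dropped in flat and centred.
- **Pocket reading:** the pictures show the plate flat in the pocket, but the networks read it about 5 mm high, at 50 mm against 45 mm. They read the pocket seat itself equally high, so I took this as their error.

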